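Sweep the loose nuts off the tray top into the chest's drawer

ROBOT

A 6-joint arm with a two-finger parallel gripper is mounted at the origin on a cart in front of the work surface, level with it; the furniture and walls round the work are solid. World frame = base frame: x ahead of the robot, y to its left, z up, the work surface at z = 0. Lengths are in m, angles in rad, forces in N, time in s.
With the tool pointing down it reaches from about 0.25 to 0.775 m from the base axis. Payload 4 kg.
Tool frame: the origin (TCP) lies midway between the tips of the shut fingers; the grasp point (between the pads) lies 19 mm behind it; z points along the fingers, y is the line along which they close (so a half turn about z gives the same grasp; the last joint's range is limited). The gripper opens to 94 mm and grips with 3 to 60 N. Pads are 16 mm wide; open, the fingers measure 119 mm over their backs; the gripper's body (75 mm by 177 mm) begins 78 mm behind the grasp point.
Start: joints at [1.104, 0.087, 1.371, -0, 1.684, -0.103], TCP at [0.196, 0.514, 0.206] pointing down, gripper open.
Joint ranges: [-3.1, 3.1], [-0.76, 2.03], [0.27, 2.55], [-1.08, 4.22], [0.17, 2.65], [-2.57, 2.57]. Speed limits (rad/s): [2.79, 2.79, 3.14, 3.14, 3.14, 3.14].

INTERFACE

Orientations are given as a unit quaternion [x, y, z, w].
In Python, from station import ctrl gives the robot as it stands.
- The arm moves only by the tool drive_tool, never from a script. Its argument "targets" is a list of rows, each an object with "translation": the shift along the world's x, y, z in units of 0.8 m (1.0 is 0.8 m), a list of three; "delta_rot": the turn, a rotation vector about the world's x, y, z in units of pi rad (1.0 is pi rad), a list of three; "hand": the opening, from -1 (shut) to 1 (fully open), so that 0 is half open. A call has 1 to 8 rows; each row is the pose to reach, as a shift and turn from the pose commanded when the call began, turning the shorter way round; what a row does not reach only later rows make up. A row lasts 1/12 s, in which the tool goes at most 41.7 mm and 7.16 degrees, less where a joint would pass 70% of its speed; a pose out of reach is approached as far as the arm can. A call with a number of a shift or a turn outside -1 to 1 is refused whole. A call with a gripper value outside its range is refused whole. The fingers move at their own pace and stop on an object; "newtons" is the grip in N (left out, the last holds). Time passes only in rows, so rows that repeat a pose let the fingers close. It gives the time, the measured TCP pose, the force, the opening and the grip force at its end, in the units of the state.
- ctrl.state(): the state, without advancing time (a new reading comes with each control period).
- ctrl.snapshot(name): name is "scene" or "top" or "wrist"; returns a dict with "frame" (384x512x3 uint8, red, green, blue), "fx", "fy", "cx", "cy" (pixels), "R" (3x3) and "t" (3): a world point X has camera coordinates R X + t. Camera axes: x right, y down, z forward; pixel columns grow to the right and rows downward; lengths in m; the calibration is good to about 2 mm. The wrist camera is an equidistant fisheye: a pixel r from the principal point sees the ray r / f radians off the axis. A picture is of the moment at which its call begins. There is no depth.
- ctrl.hand_in(): hands the job in; it is judged then, once.
The state is a dict: "time": time; "joints": joint angles; "joint_velocities": joint speeds; "joint_efforts": joint torques, N m; "ee_pos": TCP position; "tool_rot": TCP orientation; "contact_force": force on the tool from outside, world axes, zero at the start; "moment": the same for the moment, N m; "finger_gap": opening from 0.0 (shut) to 1.0 (fully open); "grasp_force": force on a finger pad.
Only numpy, scipy, OpenCV 4.12 (cv2) and the standard library are available. Lean on these libraries where they do the work, as an engineer would, in place of code of your own. Each camera call takes 0.05 s, during which the arm holds its last target. There are 200 camera calls.

TASK

Clear the three loose hex nuts off the tray top of the little wooden chest: with a fingertip behind the drawer front, pull the drawer well out, sweep the nuts over the front edge of the tray so that all three drop into the drawer, then push the drawer fully shut. Do it all by pushing with the fingers - do not pick the nuts up - and leave the white pot on the tray and the other things on the bench where they are.

Things in the scene. Friction and masses are not known exactly. Their poses are not given: they have to be found in the camera images.
- chest: small wooden chest, immovable, 170 mm deep (x) by 240 mm wide (y); origin at the centre of its underside on the bench, +x to its back, z up. Its top is a shallow tray: flat floor 58 mm up, rims 12 mm thick up to 74 mm along both sides (inner faces at y = +-108 mm) and the back (inner face at x = 73 mm). One drawer, 75 mm of travel, slides out to -x
- tray_edge (a point): middle of the open front edge of the tray floor (chest x = -85 mm, 58 mm above the bench), axes as the chest. The tall drawer front, 16 mm higher than the tray floor, is the tray's fourth rim while the drawer is shut; pulled out, it leaves the edge open above the drawer
- drawer (a joint): opening of the chest's drawer in m: 0 fully shut, 0.075 pulled out to its stop; may start ajar up to 0.015; it slides with about 1.5 N of friction and stays where it is left
- drawer_lip (a point): middle of the upper inner edge of the drawer front (moves with the drawer), 74 mm above the bench. The front is a board 12 mm thick (from here to the chest's -x), 240 mm wide, 5 to 74 mm above the bench, with no handle: a fingertip just above the tray floor behind it pulls it by its inner face; its outer face is plain but for a thin empty label frame
- drawer_floor (a point): centre of the drawer's inner floor (moves with the drawer; axes as the chest), 12 mm above the bench; inside it is 150 mm long (x, 75 mm to either side of this point) and 216 mm wide (y), open at the top, side walls to 46 mm above the bench; the tray floor's underside is 52 mm above the bench
- nut_0: steel hex nut, 24 mm across flats, 28 mm across corners, 13 mm high, 33 g, lying flat; origin at the centre of its underside; it lies on the tray floor at the start, the nuts and the white pot side by side in any order, about 54 mm apart across the tray
- nut_1: a second nut, like nut_0
- nut_2: a third nut, like nut_0
- white_pot: round white screw-lid pot, 44 mm across, 38 mm high, standing loose on the tray floor among the nuts, to be left where it stands; origin at the centre of its underside
- glue_bottle: brown bottle with a pale blue cap, 46 mm across, 85 mm high, standing loose on the bench to the right of the chest; origin at the centre of its underside; leave alone
- peg: pink clip 72 mm long, 15 mm wide, 12 mm high, lying loose on the bench to the right of the chest, nearer the robot than the bottle; origin at the centre of its underside; leave alone
- stone: rough grey stone 28 x 42 x 28 mm, loose on the bench beyond the chest's left side; origin at the centre of its underside; leave alone

How it is judged:
On the way, in this order (a step that is already met when the one before it is completed fails the run):
1. the drawer is pulled out (more than 45 mm) (value of joint drawer above 0.045 m), for 0.1 s.
2. all three nuts lie in the drawer (x of nut_0 in the frame of drawer_floor between -0.075 and 0.075 m and y of nut_0 in the frame of drawer_floor between -0.108 and 0.108 m and z of nut_0 in the frame of drawer_floor between -0.005 and 0.038 m and x of nut_1 in the frame of drawer_floor between -0.075 and 0.075 m and y of nut_1 in the frame of drawer_floor between -0.108 and 0.108 m and z of nut_1 in the frame of drawer_floor between -0.005 and 0.038 m and x of nut_2 in the frame of drawer_floor between -0.075 and 0.075 m and y of nut_2 in the frame of drawer_floor between -0.108 and 0.108 m and z of nut_2 in the frame of drawer_floor between -0.005 and 0.038 m), for 0.2 s.
At the end, for the whole second after the job is handed in: all three nuts lie at rest inside the drawer, the drawer is shut to within 4 mm, and the white pot stands upright within 20 mm of where it stood (all of step 2 and value of joint drawer below 0.004 m and linear speed of each of nut_0, nut_1, nut_2 below 0.02 m/s and distance of white_pot from where it was at the start of the episode below 0.02 m and angle between white_pot's own z axis and vertical below 0.2 rad); the robot touches nothing.
It fails at once if a nut is lifted 20 mm or more off the tray (height (world z) of any of nut_0, nut_1, nut_2 above 0.083 m).
It fails at once if the white pot is pushed more than 20 mm or tipped (distance of white_pot from where it was at the start of the episode above 0.02 m or angle between white_pot's own z axis and vertical above 0.4 rad).
It fails at once if a loose thing on the bench (bottle, clip, stone) is moved more than 30 mm (distance of any of glue_bottle, peg, stone from where it was at the start of the episode above 0.03 m).
It also fails if it takes over 64 s, if anything falls off the work surface, if the arm or the gripper's body presses on something with over 40 N, if the wrist force passes 120 N, or if a joint passes its speed limit or range.

## Working session

There is one attempt and no reset: what is moved stays moved. The work goes in short steps, Python scripts to look and compute and a tool call to move; the robot and the scene stay as the last step left them, time stands still between calls to the robot, and variables do not carry over. Pictures are saved under pics/ and viewed, at most 14 in all, crops included, and the job is handed in when it is done.

Besides the shell and the picture viewer there is one more tool, called after "Call:" as name(argument=value, ...) on one line, values as JSON. drive_tool: Moves the arm, as the interface text tells. Shifts and turns lie within -1 to 1; 1 stands for 0.8 m of shift or pi rad of turn. Its arguments: {"type":"object","properties":{"targets":{"type":"array","items":{"type":"object","properties":{"translation":{"type":"array","items":{"type":"number"}},"delta_rot":{"type":"array","items":{"type":"number"}},"hand":{"type":"number"}}}},"newtons":{"type":"number"}},"required":["targets"]}

```bash
mkdir -p pics; cat > h.py <<'E'
import numpy as np, cv2
from station import ctrl
def snap(n,f):
    s=ctrl.snapshot(n); cv2.imwrite(f'pics/{f}.png',cv2.cvtColor(s['frame'],cv2.COLOR_RGB2BGR)); 
    np.savez(f'pics/{f}.npz',**{k:np.array(s[k]) for k in ('fx','fy','cx','cy','R','t')}); return s
def ray(f,u,v,z):
    s=np.load(f'pics/{f}.npz'); R=s['R'];t=s['t']
    d=R.T@np.array([(u-s['cx'])/s['fx'],(v-s['cy'])/s['fy'],1]); c=-R.T@t
    return c+d*(z-c[2])/d[2]
def proj(f,X):
    s=np.load(f'pics/{f}.npz'); p=s['R']@np.array(X)+s['t']
    return np.array([s['fx']*p[0]/p[2]+s['cx'],s['fy']*p[1]/p[2]+s['cy']])
E
python3 - <<'E'
from h import *
for n in('top','scene'):
    s=snap(n,n+'0'); im=cv2.imread(f'pics/{n}0.png'); cv2.imwrite(f'pics/{n}0b.png',cv2.resize(im,(768,576),interpolation=cv2.INTER_CUBIC))
st=ctrl.state(); print({k:np.round(v,3) for k,v in st.items()})
E
```

```text
{'time': np.float64(0.1), 'joints': array([ 1.104,  0.088,  1.372, -0.   ,  1.684, -0.103]), 'joint_velocities': array([-0.   , -0.002, -0.003, -0.001,  0.002,  0.001]), 'joint_efforts': array([ 2.0000e-03, -3.4126e+01, -3.0330e+01,  7.2000e-02,  3.1000e-02,
       -0.0000e+00]), 'ee_pos': array([0.195, 0.514, 0.204]), 'tool_rot': array([ 0.181,  0.983, -0.001, -0.   ]), 'contact_force': array([0.556, 0.024, 1.207]), 'moment': array([ 0.03 ,  0.003, -0.023]), 'grasp_force': np.float64(0.0), 'finger_gap': np.float64(0.999)}
```

View pics/top0b.png

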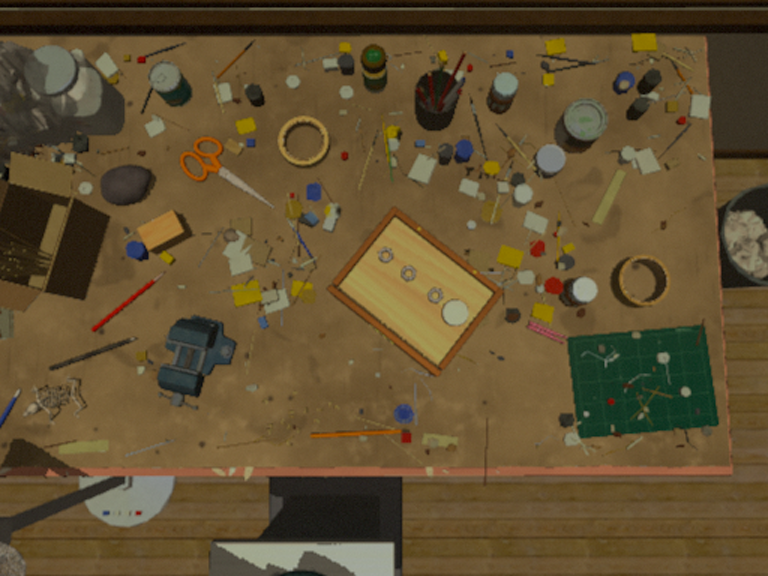

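View pics/scene0b.png

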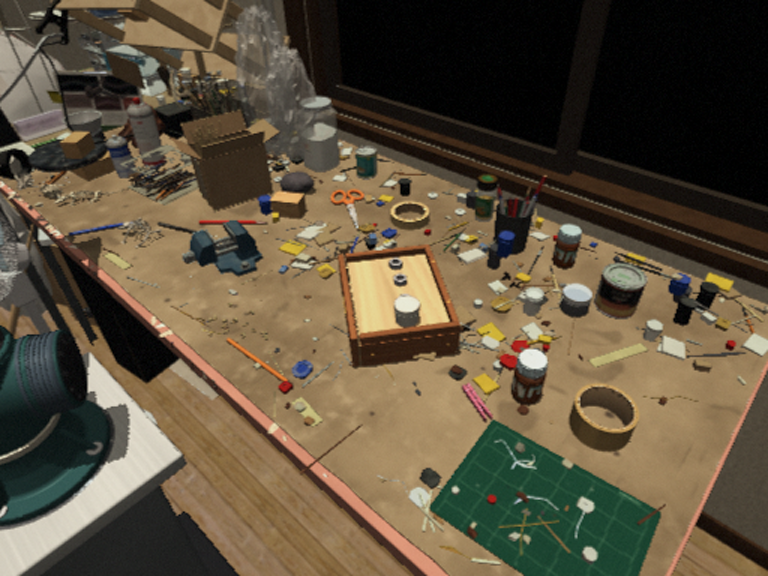

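The top view shows the chest with corners near (395,208), (330,290), (437,375) and (500,292) in the enlarged picture. The nuts are at about (386,256), (408,273) and (435,296), with the pot at (455,313). The drawer front faces lower left. I'll enlarge a crop for precision.

```bash
python3 - <<'E'
from h import *
im=cv2.imread('pics/top0.png')[130:258,210:350]
im=cv2.convertScaleAbs(im,alpha=1.5)
cv2.imwrite('pics/top0c.png',cv2.resize(im,None,fx=4.5,fy=4.5,interpolation=cv2.INTER_CUBIC))
print(ray('top0',256,192,0.058),ray('top0',266,192,.058),ray('top0',256,182,.058))
E
```

```text
[ 0.58498934 -0.14244113  0.058     ] [ 0.5849653  -0.16816615  0.058     ] [ 0.610971   -0.14241158  0.058     ]
```

View pics/top0c.png

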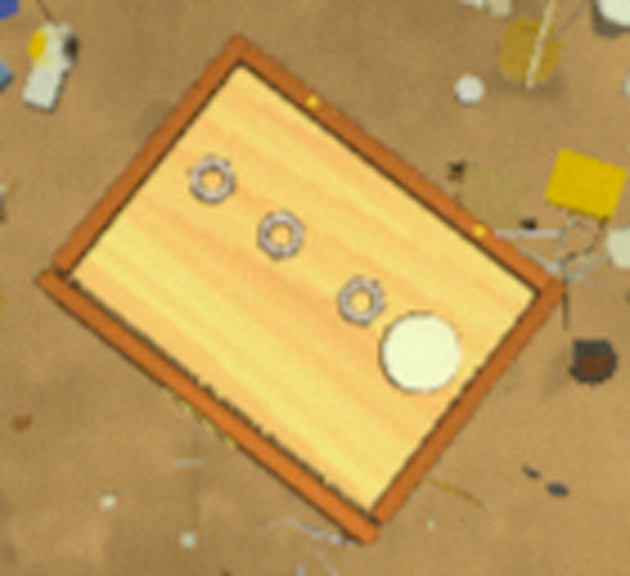

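The crop shows the back rim corners at (238,37) and (565,285), and the drawer front's outer corners at (37,280) and (370,542). The nuts are at (212,180), (281,235) and (361,301), and the pot lid is centred at (421,352).

```bash
cat > fit.py <<'E'
from h import *
from scipy.optimize import least_squares
P=lambda u,v:np.array([210+(u+.5)/4.5-.5,130+(v+.5)/4.5-.5])
obs=[((238,37),(.085,.12,.074),0),((565,285),(.085,-.12,.074),0),((243,66),(.073,.108,.074),0),((538,294),(.073,-.108,.074),0),
 ((37,280),(-.097,.12,.074),1),((370,542),(-.097,-.12,.074),1),((56,268),(-.085,.12,.074),1),((377,523),(-.085,-.12,.074),1)]
def W(q,p,d=0):
    c,s=np.cos(q[2]),np.sin(q[2]); x,y,z=p; x-=d
    return np.array([q[0]+c*x-s*y,q[1]+s*x+c*y,z])
def f(q): return np.concatenate([proj('top0',W(q,p,q[3]*k))-P(*o) for o,p,k in obs])
r=least_squares(f,[.58,-.18,-.7,0]); q=r.x
if __name__=='__main__':
    print('chest',q.round(4),'yawdeg',np.degrees(q[2]),'res',r.fun.round(2))
    c,s=np.cos(q[2]),np.sin(q[2]); A=np.array([[c,s],[-s,c]])
    for n,uv,z in (('n0',(212,180),.071),('n1',(281,235),.071),('n2',(361,301),.071),('pot',(421,352),.096)):
        X=ray('top0',*P(*uv),z); print(n,X.round(4),'chest',(A@(X[:2]-q[:2])).round(4))
E
python3 fit.py
```

```text
chest [ 0.5849 -0.1988 -0.6695 -0.0012] yawdeg -38.359654260680585 res [-0.72 -0.98  0.93  1.35 -1.06 -1.    0.29  0.12 -0.29 -0.26  0.47  0.72
 -1.53 -1.27  1.86  1.14]
n0 [ 0.6411 -0.1445  0.071 ] chest [0.0104 0.0775]
n1 [ 0.6095 -0.1836  0.071 ] chest [0.0099 0.0272]
n2 [ 0.5718 -0.2286  0.071 ] chest [ 0.0083 -0.0314]
pot [ 0.5409 -0.2598  0.096 ] chest [ 0.0034 -0.0751]
```

Call:
drive_tool(targets=[{"translation":[0.4275,-0.845,-0.105],"delta_rot":[0,0,-0.097],"hand":-1},{"translation":[0.4275,-0.845,-0.105],"delta_rot":[0,0,-0.097],"hand":-1},{"translation":[0.4275,-0.845,-0.105],"delta_rot":[0,0,-0.097],"hand":-1},{"translation":[0.4275,-0.845,-0.105],"delta_rot":[0,0,-0.097],"hand":-1},{"translation":[0.4275,-0.845,-0.105],"delta_rot":[0,0,-0.097],"hand":-1},{"translation":[0.4275,-0.845,-0.105],"delta_rot":[0,0,-0.097],"hand":-1},{"translation":[0.4275,-0.845,-0.105],"delta_rot":[0,0,-0.097],"hand":-1},{"translation":[0.4275,-0.845,-0.105],"delta_rot":[0,0,-0.097],"hand":-1}])

```text
time: 0.77
ee_pos: [0.3453, 0.2165, 0.1683]
tool_rot: [0.328, 0.945, 0.0, 0.0]
contact_force: [0.8, 0.6, -0.8]
finger_gap: 0.466
grasp_force: 0.0
```

Call:
drive_tool(targets=[{"translation":[0.24,-0.475,-0.061],"delta_rot":[0,0,0],"hand":-1},{"translation":[0.24,-0.475,-0.061],"delta_rot":[0,0,0],"hand":-1},{"translation":[0.24,-0.475,-0.061],"delta_rot":[0,0,0],"hand":-1},{"translation":[0.24,-0.475,-0.061],"delta_rot":[0,0,0],"hand":-1},{"translation":[0.24,-0.475,-0.061],"delta_rot":[0,0,0],"hand":-1},{"translation":[0.24,-0.475,-0.061],"delta_rot":[0,0,0],"hand":-1},{"translation":[0.24,-0.475,-0.061],"delta_rot":[0,0,0],"hand":-1},{"translation":[0.24,-0.475,-0.061],"delta_rot":[0,0,0],"hand":-1}])

```text
time: 1.43
ee_pos: [0.4948, -0.0792, 0.1301]
tool_rot: [0.328, 0.945, 0.0, -0.0]
contact_force: [0.5, 0.5, 0.3]
finger_gap: 0.005
grasp_force: 0.0
```

Call:
drive_tool(targets=[{"translation":[0.055,-0.11,-0.0145],"delta_rot":[0,0,0],"hand":-1},{"translation":[0.055,-0.11,-0.0145],"delta_rot":[0,0,0],"hand":-1},{"translation":[0.055,-0.11,-0.0145],"delta_rot":[0,0,0],"hand":-1},{"translation":[0.055,-0.11,-0.0145],"delta_rot":[0,0,0],"hand":-1}])

```text
time: 1.77
ee_pos: [0.5387, -0.1683, 0.1172]
tool_rot: [0.33, 0.944, -0.0, -0.001]
contact_force: [-0.8, 0.3, -0.1]
finger_gap: 0.006
grasp_force: 0.0
```

```bash
python3 - <<'E'
from h import *
a=snap('wrist','w1')['frame']; b=snap('scene','s1')['frame'][130:260,180:340]
im=np.hstack([cv2.resize(a,(400,300)),cv2.resize(b,(369,300),interpolation=cv2.INTER_CUBIC)])
cv2.imwrite('pics/c1.png',im[:,:,::-1]); s=ctrl.state(); print(s['ee_pos'],s['tool_rot'],s['time'])
E
```

```text
[ 0.53804446 -0.16477365  0.11840108] [ 3.28472109e-01  9.44512819e-01  5.04511329e-04 -1.16325978e-03] 1.8667
```

View pics/c1.png

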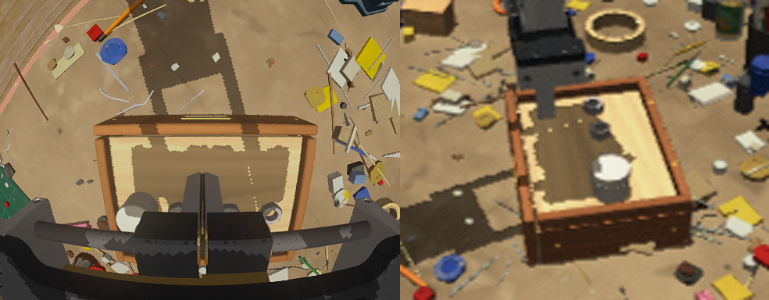

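The fingertip is above the tray, between the drawer front and the nut row, and square to the chest. In the wrist half, the front's inner edge is at row 136, one nut is at (272,213) and the pot is at about (137,212).

```bash
cat >> fit.py <<'E'
def wray(f,u,v,z):
    s=np.load(f'pics/{f}.npz'); a=np.array([(u-s['cx'])/s['fx'],(v-s['cy'])/s['fy']]); th=np.hypot(*a)
    d=s['R'].T@np.r_[a/th*np.sin(th),np.cos(th)]; c=-s['R'].T@s['t']; X=c+d*(z-c[2])/d[2]
    k,n=np.cos(q[2]),np.sin(q[2]); return X.round(4),(np.array([[k,n],[-n,k]])@(X[:2]-q[:2])).round(4)
E
python3 - <<'E'
from fit import *
for n,u,v,z in(('lip',203,136,.074),('lipL',302,136,.074),('lipR',106,136,.074),('front outer',203,124,.074),('nut',272,213,.071)): print(n,*wray('w1',u*1.28,v*1.28,z))
a=cv2.imread('pics/w1.png')[140:340,110:400]
cv2.imwrite('pics/w1c.png',cv2.resize(a,None,fx=2.75,fy=2.75,interpolation=cv2.INTER_CUBIC))
E
```

```text
lip [ 0.5156 -0.1489  0.074 ] [-0.0853 -0.0039]
lipL [ 0.5794 -0.0672  0.074 ] [-0.0859  0.0998]
lipR [ 0.452  -0.2275  0.074 ] [-0.0864 -0.105 ]
front outer [ 0.5062 -0.1414  0.074 ] [-0.0973 -0.0038]
nut [ 0.6377 -0.1429  0.071 ] [0.0068 0.0766]
```

View pics/w1c.png

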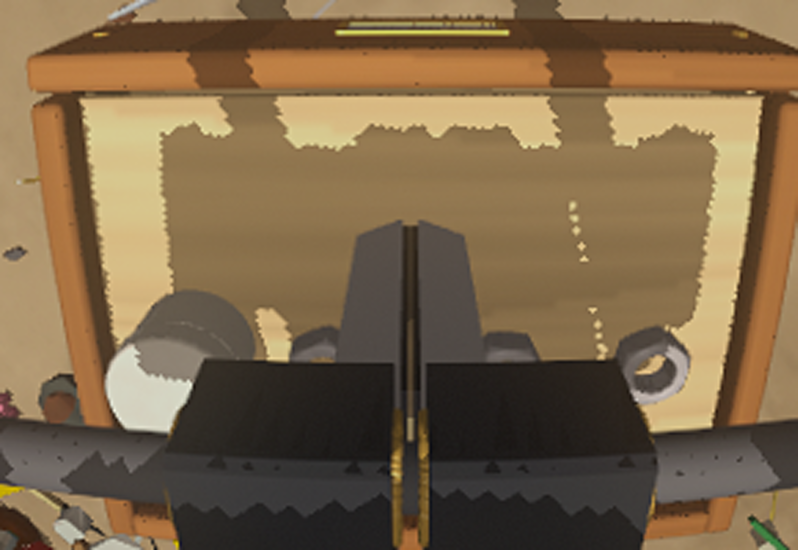

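The lip edge is confirmed at chest x of about -85 mm, and the wrist view agrees with the top fit to about 2-3 mm. Next: descend, then pull.

Call:
drive_tool(targets=[{"translation":[0,0,-0.03],"hand":-1,"delta_rot":[0,0,0]},{"translation":[0,0,-0.055],"hand":-1,"delta_rot":[0,0,0]},{"translation":[0,0,-0.068],"hand":-1,"delta_rot":[0,0,0]},{"translation":[0,0,-0.068],"hand":-1,"delta_rot":[0,0,0]},{"translation":[0,0,-0.068],"hand":-1,"delta_rot":[0,0,0]}])

```text
time: 2.28
ee_pos: [0.5382, -0.1638, 0.0649]
tool_rot: [0.327, 0.945, 0.0, -0.0]
contact_force: [-0.2, -0.0, -0.1]
finger_gap: 0.001
grasp_force: 0.0
```

Call:
drive_tool(targets=[{"translation":[-0.011,0.0086,0],"hand":-1,"delta_rot":[0,0,0]},{"translation":[-0.022,0.0172,0],"hand":-1,"delta_rot":[0,0,0]},{"translation":[-0.033,0.0258,0],"hand":-1,"delta_rot":[0,0,0]},{"translation":[-0.044,0.0345,0],"hand":-1,"delta_rot":[0,0,0]},{"translation":[-0.055,0.0431,0],"hand":-1,"delta_rot":[0,0,0]},{"translation":[-0.066,0.0517,0],"hand":-1,"delta_rot":[0,0,0]},{"translation":[-0.077,0.0604,0],"hand":-1,"delta_rot":[0,0,0]},{"translation":[-0.087,0.069,0],"hand":-1,"delta_rot":[0,0,0]}])

```text
time: 2.95
ee_pos: [0.4683, -0.1096, 0.0654]
tool_rot: [0.328, 0.945, -0.0, 0.001]
contact_force: [2.0, -2.1, 1.4]
finger_gap: 0.006
grasp_force: 1.1
```

Call:
drive_tool(targets=[{"translation":[0,0,0],"hand":-1,"delta_rot":[0,0,0]},{"translation":[0,0,0],"hand":-1,"delta_rot":[0,0,0]}])

```text
time: 3.12
ee_pos: [0.4676, -0.1092, 0.0643]
tool_rot: [0.328, 0.945, 0.0, -0.001]
contact_force: [-0.1, 0.1, 0.4]
finger_gap: 0.011
grasp_force: 0.0
```

```bash
python3 - <<'E'
from fit import *
a=snap('wrist','w2')['frame']; b=snap('scene','s2')['frame'][130:260,180:340]
cv2.imwrite('pics/c2.png',np.hstack([cv2.resize(a,(400,300)),cv2.resize(b,(369,300),interpolation=cv2.INTER_CUBIC)])[:,:,::-1])
k,n=np.cos(q[2]),np.sin(q[2]); s=ctrl.state(); print(s['ee_pos'],np.array([[k,n],[-n,k]])@(s['ee_pos'][:2]-q[:2]))
E
```

```text
[ 0.46816735 -0.10965735  0.0640763 ] [-0.14680715 -0.00252453]
```

View pics/c2.png

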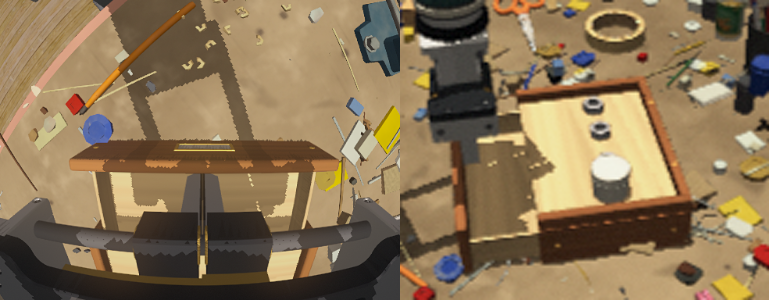

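The drawer is out about 70 mm, and the nuts and pot haven't moved. Next I'll go behind the first nut.

Call:
drive_tool(targets=[{"translation":[0.01,-0.003,0.05],"hand":-1,"delta_rot":[0,0,0]},{"translation":[0.02,-0.005,0.075],"hand":-1,"delta_rot":[0,0,0]},{"translation":[0.247,-0.0687,0.075],"hand":-1,"delta_rot":[0,0,0]},{"translation":[0.247,-0.0687,0.075],"hand":-1,"delta_rot":[0,0,0]},{"translation":[0.247,-0.0687,0.075],"hand":-1,"delta_rot":[0,0,0]},{"translation":[0.247,-0.0687,0.075],"hand":-1,"delta_rot":[0,0,0]},{"translation":[0.247,-0.0687,0.075],"hand":-1,"delta_rot":[0,0,0]},{"translation":[0.247,-0.0687,0.075],"hand":-1,"delta_rot":[0,0,0]}])

```text
time: 3.88
ee_pos: [0.6692, -0.1662, 0.1211]
tool_rot: [0.328, 0.945, 0.0, -0.001]
contact_force: [-2.1, 0.4, -0.6]
finger_gap: 0.008
grasp_force: 0.0
```

```bash
cat >> fit.py <<'E'
def where():
    k,n=np.cos(q[2]),np.sin(q[2]); s=ctrl.state(); p=s['ee_pos']; print('ee',p,'chest',(np.array([[k,n],[-n,k]])@(p[:2]-q[:2])).round(4),s['time'])
E
python3 - <<'E'
from fit import *
snap('wrist','w3'); where()
b=snap('scene','s3')['frame'][130:260,180:340]
a=cv2.imread('pics/w3.png')
cv2.imwrite('pics/c3.png',np.hstack([cv2.resize(a,(400,300)),cv2.resize(b,(369,300),interpolation=cv2.INTER_CUBIC)[:,:,::-1]]))
E
```

```text
ee [ 0.66719149 -0.16547548  0.12168078] chest [0.0439 0.0772] 3.9333
```

View pics/c3.png

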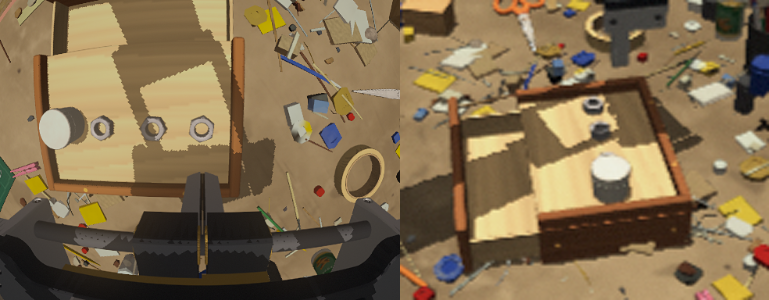

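The wrist view now shows every item: nuts at (102,128), (153,128) and (201,128), and the pot at (61,128). I'll measure them from this view.

```bash
python3 - <<'E'
from fit import *
for n,u,v,z in(('n2',102,128,.071),('n1',153,128,.071),('n0',201,128,.071),('pot',60,127,.096),('backrim',140,184,.074),('Lrim',236,140,.074)): print(n,*wray('w3',u*1.28,v*1.28,z))
E
```

```text
n2 [ 0.5726 -0.2267  0.071 ] [ 0.0077 -0.0295]
n1 [ 0.6088 -0.1825  0.071 ] [0.0087 0.0276]
n0 [ 0.6395 -0.1443  0.071 ] [0.009  0.0766]
pot [ 0.5433 -0.2522  0.096 ] [ 0.0006 -0.0677]
backrim [ 0.6458 -0.2347  0.074 ] [0.0701 0.0097]
Lrim [ 0.6705 -0.1237  0.074 ] [0.0206 0.112 ]
```

Call:
drive_tool(targets=[{"translation":[0,0,-0.03],"hand":-1,"delta_rot":[0,0,0]},{"translation":[0,0,-0.06],"hand":-1,"delta_rot":[0,0,0]},{"translation":[0,0,-0.072],"hand":-1,"delta_rot":[0,0,0]},{"translation":[0,0,-0.072],"hand":-1,"delta_rot":[0,0,0]},{"translation":[0,0,-0.072],"hand":-1,"delta_rot":[0,0,0]}])

```text
time: 4.4
ee_pos: [0.6655, -0.1646, 0.0672]
tool_rot: [0.328, 0.945, 0.0, -0.001]
contact_force: [0.0, 0.4, 1.4]
finger_gap: 0.004
grasp_force: 0.0
```

Call:
drive_tool(targets=[{"translation":[-0.0107,0.0085,0],"hand":-1,"delta_rot":[0,0,0]},{"translation":[-0.0215,0.017,0],"hand":-1,"delta_rot":[0,0,0]},{"translation":[-0.0322,0.0255,0],"hand":-1,"delta_rot":[0,0,0]},{"translation":[-0.043,0.034,0],"hand":-1,"delta_rot":[0,0,0]},{"translation":[-0.0537,0.0425,0],"hand":-1,"delta_rot":[0,0,0]},{"translation":[-0.0645,0.051,0],"hand":-1,"delta_rot":[0,0,0]},{"translation":[-0.0752,0.0595,0],"hand":-1,"delta_rot":[0,0,0]},{"translation":[-0.086,0.068,0],"hand":-1,"delta_rot":[0,0,0]}])

```text
time: 5.07
ee_pos: [0.5985, -0.1106, 0.0702]
tool_rot: [0.328, 0.945, 0.0, 0.002]
contact_force: [0.5, 0.3, -0.6]
finger_gap: 0.004
grasp_force: 0.1
```

Call:
drive_tool(targets=[{"translation":[-0.0107,0.0085,0],"hand":-1,"delta_rot":[0,0,0]},{"translation":[-0.0215,0.017,0],"hand":-1,"delta_rot":[0,0,0]},{"translation":[-0.0322,0.0255,0],"hand":-1,"delta_rot":[0,0,0]},{"translation":[-0.043,0.034,0],"hand":-1,"delta_rot":[0,0,0]},{"translation":[-0.043,0.034,0],"hand":-1,"delta_rot":[0,0,0]},{"translation":[-0.043,0.034,0.03],"hand":-1,"delta_rot":[0,0,0]},{"translation":[-0.043,0.034,0.072],"hand":-1,"delta_rot":[0,0,0]},{"translation":[-0.043,0.034,0.072],"hand":-1,"delta_rot":[0,0,0]}])

```text
time: 5.73
ee_pos: [0.5672, -0.0843, 0.1322]
tool_rot: [0.328, 0.945, 0.001, 0.006]
contact_force: [1.1, 1.2, 1.6]
finger_gap: 0.008
grasp_force: 0.0
```

```bash
python3 -c "
from fit import *
where()"
```

```text
ee [ 0.56723451 -0.08429538  0.13224251] chest [-0.0849  0.0788] 5.7333
```

```bash
python3 - <<'E'
from fit import *
a=snap('wrist','w4')['frame']; b=snap('scene','s4')['frame'][130:260,180:340]; where(); print(ctrl.state()['tool_rot'])
cv2.imwrite('pics/c4.png',np.hstack([cv2.resize(a,(400,300)),cv2.resize(b,(369,300),interpolation=cv2.INTER_CUBIC)])[:,:,::-1])
E
```

```text
ee [ 0.56491938 -0.08378241  0.12710096] chest [-0.087   0.0778] 5.8333
[3.28091580e-01 9.44642519e-01 2.31215474e-04 2.52425752e-03]
```

View pics/c4.png

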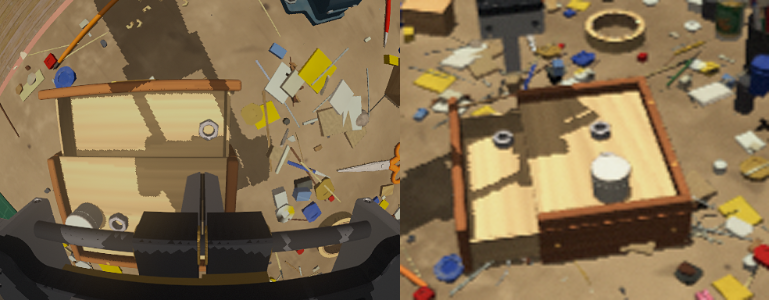

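Nut 0 lies flat in the drawer, and the other nuts and the pot haven't moved. Next is nut 1.

Call:
drive_tool(targets=[{"translation":[0.03,-0.05,0],"hand":-1,"delta_rot":[0,0,0]},{"translation":[0.06,-0.1,0],"hand":-1,"delta_rot":[0,0,0]},{"translation":[0.088,-0.151,0],"hand":-1,"delta_rot":[0,0,0]},{"translation":[0.088,-0.151,0],"hand":-1,"delta_rot":[0,0,0]},{"translation":[0.088,-0.151,0],"hand":-1,"delta_rot":[0,0,0]},{"translation":[0.088,-0.151,0],"hand":-1,"delta_rot":[0,0,0]},{"translation":[0.088,-0.151,0],"hand":-1,"delta_rot":[0,0,0]}])

```text
time: 6.42
ee_pos: [0.6329, -0.203, 0.1235]
tool_rot: [0.328, 0.945, 0.0, -0.001]
contact_force: [-0.2, -0.5, 0.3]
finger_gap: 0.004
grasp_force: 0.0
```

```bash
python3 -c "
from fit import *
where()"
```

```text
ee [ 0.6329432  -0.20297686  0.1234949 ] chest [0.0403 0.0266] 6.4167
```

Call:
drive_tool(targets=[{"translation":[0,0,-0.03],"hand":-1,"delta_rot":[0,0,0]},{"translation":[0,0,-0.06],"hand":-1,"delta_rot":[0,0,0]},{"translation":[0,0,-0.075],"hand":-1,"delta_rot":[0,0,0]},{"translation":[0,0,-0.075],"hand":-1,"delta_rot":[0,0,0]},{"translation":[0,0,-0.075],"hand":-1,"delta_rot":[0,0,0]},{"translation":[0,0,-0.075],"hand":-1,"delta_rot":[0,0,0]}])

```text
time: 6.92
ee_pos: [0.6345, -0.2038, 0.0665]
tool_rot: [0.328, 0.945, 0.0, 0.001]
contact_force: [0.5, 0.1, 0.6]
finger_gap: 0.005
grasp_force: 0.0
```

Call:
drive_tool(targets=[{"translation":[-0.0107,0.0085,0],"hand":-1,"delta_rot":[0,0,0]},{"translation":[-0.0215,0.017,0],"hand":-1,"delta_rot":[0,0,0]},{"translation":[-0.0322,0.0255,0],"hand":-1,"delta_rot":[0,0,0]},{"translation":[-0.043,0.034,0],"hand":-1,"delta_rot":[0,0,0]},{"translation":[-0.0537,0.0425,0],"hand":-1,"delta_rot":[0,0,0]},{"translation":[-0.0645,0.051,0],"hand":-1,"delta_rot":[0,0,0]},{"translation":[-0.0752,0.0595,0],"hand":-1,"delta_rot":[0,0,0]},{"translation":[-0.086,0.068,0],"hand":-1,"delta_rot":[0,0,0]}])

```text
time: 7.58
ee_pos: [0.566, -0.1498, 0.0673]
tool_rot: [0.328, 0.945, 0.0, 0.002]
contact_force: [-0.4, 0.7, 0.2]
finger_gap: 0.004
grasp_force: 0.1
```

Call:
drive_tool(targets=[{"translation":[-0.0107,0.0085,0],"hand":-1,"delta_rot":[0,0,0]},{"translation":[-0.0215,0.017,0],"hand":-1,"delta_rot":[0,0,0]},{"translation":[-0.0322,0.0255,0],"hand":-1,"delta_rot":[0,0,0]},{"translation":[-0.043,0.034,0],"hand":-1,"delta_rot":[0,0,0]},{"translation":[-0.043,0.034,0],"hand":-1,"delta_rot":[0,0,0]},{"translation":[-0.043,0.034,0.03],"hand":-1,"delta_rot":[0,0,0]},{"translation":[-0.043,0.034,0.073],"hand":-1,"delta_rot":[0,0,0]},{"translation":[-0.043,0.034,0.073],"hand":-1,"delta_rot":[0,0,0]}])

```text
time: 8.25
ee_pos: [0.5347, -0.1239, 0.1308]
tool_rot: [0.328, 0.945, -0.0, 0.007]
contact_force: [1.2, -1.0, 1.4]
finger_gap: 0.008
grasp_force: 0.0
```

```bash
python3 - <<'E'
from fit import *
a=snap('wrist','w5')['frame']; b=snap('scene','s5')['frame'][130:260,180:340]; where()
cv2.imwrite('pics/c5.png',np.hstack([cv2.resize(a,(400,300)),cv2.resize(b,(369,300),interpolation=cv2.INTER_CUBIC)])[:,:,::-1])
E
```

```text
ee [ 0.53227886 -0.12315941  0.12570854] chest [-0.0882  0.0267] 8.35
```

View pics/c5.png

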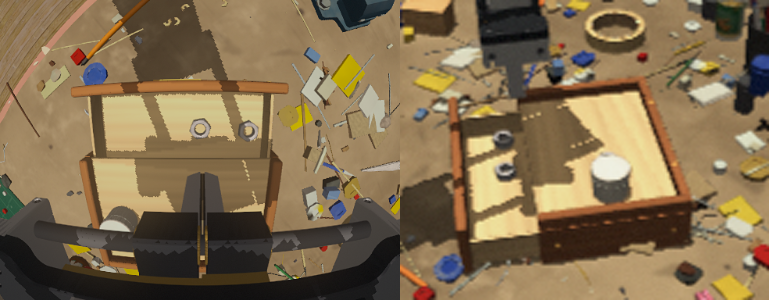

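Two nuts are in the drawer. I'll go to nut 2 with the finger offset slightly away from the pot.

Call:
drive_tool(targets=[{"translation":[0.03,-0.05,0],"hand":-1,"delta_rot":[0,0,0]},{"translation":[0.06,-0.1,0],"hand":-1,"delta_rot":[0,0,0]},{"translation":[0.085,-0.153,0],"hand":-1,"delta_rot":[0,0,0]},{"translation":[0.085,-0.153,0],"hand":-1,"delta_rot":[0,0,0]},{"translation":[0.085,-0.153,0],"hand":-1,"delta_rot":[0,0,0]},{"translation":[0.085,-0.153,0],"hand":-1,"delta_rot":[0,0,0]},{"translation":[0.085,-0.153,0],"hand":-1,"delta_rot":[0,0,0]}])

```text
time: 8.93
ee_pos: [0.5979, -0.2439, 0.1219]
tool_rot: [0.328, 0.945, 0.001, -0.001]
contact_force: [0.6, 0.5, -0.3]
finger_gap: 0.006
grasp_force: 0.0
```

```bash
python3 - <<'E'
from fit import *
where(); snap('wrist','w6')
a=cv2.imread('pics/w6.png'); cv2.imwrite('pics/w6c.png',cv2.resize(a[90:330,110:430],None,fx=2.5,fy=2.5))
E
```

```text
ee [ 0.59785065 -0.2438595   0.12188513] chest [ 0.0382 -0.0273] 8.9333
```

View pics/w6c.png

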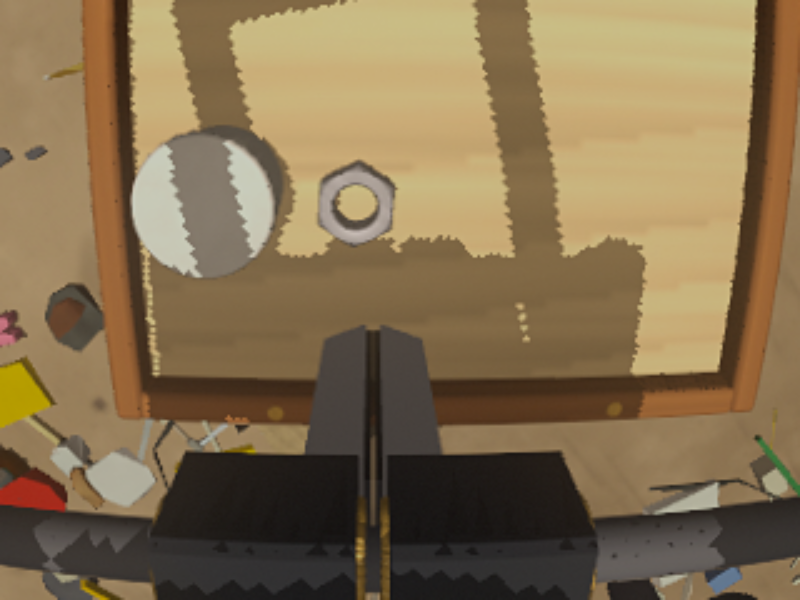

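The pot (204,204) stands clear of the nut (357,203), and the finger is directly behind the nut. Sweeping.

Call:
drive_tool(targets=[{"translation":[0,0,-0.03],"hand":-1,"delta_rot":[0,0,0]},{"translation":[0,0,-0.06],"hand":-1,"delta_rot":[0,0,0]},{"translation":[0,0,-0.073],"hand":-1,"delta_rot":[0,0,0]},{"translation":[0,0,-0.073],"hand":-1,"delta_rot":[0,0,0]},{"translation":[0,0,-0.073],"hand":-1,"delta_rot":[0,0,0]},{"translation":[0,0,-0.073],"hand":-1,"delta_rot":[0,0,0]}])

```text
time: 9.48
ee_pos: [0.5994, -0.2448, 0.0666]
tool_rot: [0.328, 0.945, -0.0, 0.001]
contact_force: [0.9, -0.6, -0.8]
finger_gap: 0.004
grasp_force: 0.0
```

Call:
drive_tool(targets=[{"translation":[-0.0107,0.0085,0],"hand":-1,"delta_rot":[0,0,0]},{"translation":[-0.0215,0.017,0],"hand":-1,"delta_rot":[0,0,0]},{"translation":[-0.0322,0.0255,0],"hand":-1,"delta_rot":[0,0,0]},{"translation":[-0.043,0.034,0],"hand":-1,"delta_rot":[0,0,0]},{"translation":[-0.0537,0.0425,0],"hand":-1,"delta_rot":[0,0,0]},{"translation":[-0.0645,0.051,0],"hand":-1,"delta_rot":[0,0,0]},{"translation":[-0.0752,0.0595,0],"hand":-1,"delta_rot":[0,0,0]},{"translation":[-0.086,0.068,0],"hand":-1,"delta_rot":[0,0,0]}])

```text
time: 10.15
ee_pos: [0.5307, -0.1908, 0.0672]
tool_rot: [0.328, 0.945, -0.0, 0.002]
contact_force: [0.6, -0.7, 0.5]
finger_gap: 0.009
grasp_force: 0.1
```

Call:
drive_tool(targets=[{"translation":[-0.0107,0.0085,0],"hand":-1,"delta_rot":[0,0,0]},{"translation":[-0.0215,0.017,0],"hand":-1,"delta_rot":[0,0,0]},{"translation":[-0.0322,0.0255,0],"hand":-1,"delta_rot":[0,0,0]},{"translation":[-0.041,0.0325,0],"hand":-1,"delta_rot":[0,0,0]},{"translation":[-0.041,0.0325,0],"hand":-1,"delta_rot":[0,0,0]},{"translation":[-0.041,0.0325,0.03],"hand":-1,"delta_rot":[0,0,0]},{"translation":[-0.041,0.0325,0.073],"hand":-1,"delta_rot":[0,0,0]},{"translation":[-0.041,0.0325,0.073],"hand":-1,"delta_rot":[0,0,0]}])

```text
time: 10.82
ee_pos: [0.501, -0.1664, 0.1307]
tool_rot: [0.328, 0.945, -0.001, 0.007]
contact_force: [1.4, -1.0, 0.8]
finger_gap: 0.001
grasp_force: 0.0
```

```bash
python3 - <<'E'
from fit import *
a=snap('wrist','w7')['frame']; b=snap('scene','s7')['frame'][130:260,180:340]; where()
cv2.imwrite('pics/c7.png',np.hstack([cv2.resize(a,(400,300)),cv2.resize(b,(369,300),interpolation=cv2.INTER_CUBIC)])[:,:,::-1])
E
```

```text
ee [ 0.49866533 -0.16536876  0.12561441] chest [-0.0883 -0.0273] 10.9167
```

View pics/c7.png

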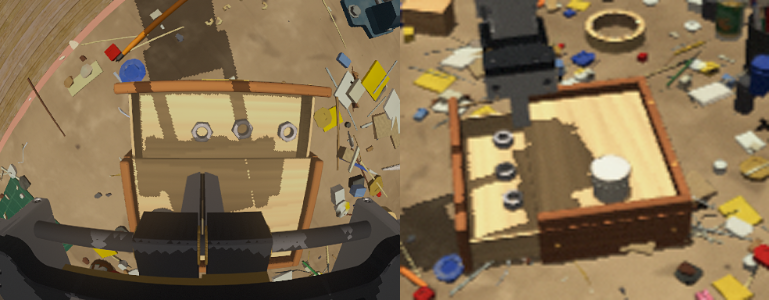

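All three nuts lie flat in the drawer. I'll go around to the outside of the front.

Call:
drive_tool(targets=[{"translation":[-0.04,0.05,0],"hand":-1,"delta_rot":[0,0,0]},{"translation":[-0.07,0.09,0],"hand":-1,"delta_rot":[0,0,0]},{"translation":[-0.094,0.117,0],"hand":-1,"delta_rot":[0,0,0]},{"translation":[-0.094,0.117,0],"hand":-1,"delta_rot":[0,0,0]},{"translation":[-0.094,0.117,-0.05],"hand":-1,"delta_rot":[0,0,0]},{"translation":[-0.094,0.117,-0.098],"hand":-1,"delta_rot":[0,0,0]},{"translation":[-0.094,0.117,-0.098],"hand":-1,"delta_rot":[0,0,0]},{"translation":[-0.094,0.117,-0.098],"hand":-1,"delta_rot":[0,0,0]}])

```text
time: 11.58
ee_pos: [0.4194, -0.0705, 0.0423]
tool_rot: [0.328, 0.945, -0.0, -0.004]
contact_force: [0.9, 0.8, -0.2]
finger_gap: 0.007
grasp_force: 0.0
```

Call:
drive_tool(targets=[{"translation":[0,0,0],"hand":-1,"delta_rot":[0,0,0]},{"translation":[0,0,0],"hand":-1,"delta_rot":[0,0,0]}])

```text
time: 11.75
ee_pos: [0.424, -0.0718, 0.0473]
tool_rot: [0.328, 0.945, 0.0, 0.002]
contact_force: [-0.1, -0.4, 0.3]
finger_gap: 0.003
grasp_force: 0.0
```

```bash
python3 -c "
from fit import *
where()"
```

```text
ee [ 0.4239742  -0.07182454  0.04725445] chest [-0.2049 -0.0003] 11.75
```

Call:
drive_tool(targets=[{"translation":[0.0075,-0.006,0],"hand":-1,"delta_rot":[0,0,0]},{"translation":[0.015,-0.012,0],"hand":-1,"delta_rot":[0,0,0]},{"translation":[0.0225,-0.018,0],"hand":-1,"delta_rot":[0,0,0]},{"translation":[0.03,-0.024,0],"hand":-1,"delta_rot":[0,0,0]},{"translation":[0.0375,-0.0298,0],"hand":-1,"delta_rot":[0,0,0]},{"translation":[0.045,-0.0357,0],"hand":-1,"delta_rot":[0,0,0]},{"translation":[0.0525,-0.0416,0],"hand":-1,"delta_rot":[0,0,0]},{"translation":[0.06,-0.0475,0],"hand":-1,"delta_rot":[0,0,0]}])

```text
time: 12.42
ee_pos: [0.4703, -0.1094, 0.0447]
tool_rot: [0.328, 0.945, 0.0, -0.0]
contact_force: [-1.2, 0.3, 1.0]
finger_gap: 0.006
grasp_force: 1.0
```

Call:
drive_tool(targets=[{"translation":[0.0075,-0.006,0],"hand":-1,"delta_rot":[0,0,0]},{"translation":[0.015,-0.012,0],"hand":-1,"delta_rot":[0,0,0]},{"translation":[0.0225,-0.018,0],"hand":-1,"delta_rot":[0,0,0]},{"translation":[0.029,-0.023,0],"hand":-1,"delta_rot":[0,0,0]},{"translation":[0.032,-0.0254,0],"hand":-1,"delta_rot":[0,0,0]},{"translation":[0.034,-0.027,0],"hand":-1,"delta_rot":[0,0,0]},{"translation":[0.034,-0.027,0],"hand":-1,"delta_rot":[0,0,0]}])

```text
time: 13.0
ee_pos: [0.4975, -0.131, 0.0447]
tool_rot: [0.328, 0.945, -0.0, 0.0]
contact_force: [-0.3, -0.4, -0.7]
finger_gap: 0.004
grasp_force: 0.0
```

```bash
python3 -c "
from fit import *
where()"
```

```text
ee [ 0.49750051 -0.13103856  0.04470601] chest [-0.1105 -0.0011] 13.0
```

Now I'll creep in until the stop shows in the force.

Call:
drive_tool(targets=[{"translation":[0.001,-0.0008,0],"hand":-1,"delta_rot":[0,0,0]},{"translation":[0.002,-0.0016,0],"hand":-1,"delta_rot":[0,0,0]},{"translation":[0.003,-0.0024,0],"hand":-1,"delta_rot":[0,0,0]},{"translation":[0.004,-0.0031,0],"hand":-1,"delta_rot":[0,0,0]},{"translation":[0.004,-0.0031,0],"hand":-1,"delta_rot":[0,0,0]}])

```text
time: 13.42
ee_pos: [0.5001, -0.1331, 0.0447]
tool_rot: [0.328, 0.945, -0.0, -0.0]
contact_force: [-0.6, 1.1, 0.7]
finger_gap: 0.002
grasp_force: 0.6
```

Call:
drive_tool(targets=[{"translation":[0.001,-0.0008,0],"hand":-1,"delta_rot":[0,0,0]},{"translation":[0.002,-0.0016,0],"hand":-1,"delta_rot":[0,0,0]},{"translation":[0.003,-0.0024,0],"hand":-1,"delta_rot":[0,0,0]},{"translation":[0.003,-0.0024,0],"hand":-1,"delta_rot":[0,0,0]}])

```text
time: 13.75
ee_pos: [0.502, -0.1346, 0.0447]
tool_rot: [0.328, 0.945, 0.0, -0.001]
contact_force: [-3.0, 2.5, 2.1]
finger_gap: 0.008
grasp_force: 2.0
```

Call:
drive_tool(targets=[{"translation":[0.001,-0.0008,0],"hand":-1,"delta_rot":[0,0,0]},{"translation":[0.002,-0.0016,0],"hand":-1,"delta_rot":[0,0,0]},{"translation":[0.002,-0.0016,0],"hand":-1,"delta_rot":[0,0,0]}])

```text
time: 14.0
ee_pos: [0.502, -0.1346, 0.0448]
tool_rot: [0.328, 0.945, 0.001, -0.003]
contact_force: [-8.0, 4.3, 7.3]
finger_gap: 0.009
grasp_force: 4.8
```

Call:
drive_tool(targets=[{"translation":[0.001,-0.0008,0],"hand":-1,"delta_rot":[0,0,0]},{"translation":[0.002,-0.0016,0],"hand":-1,"delta_rot":[0,0,0]},{"translation":[0.002,-0.0016,0],"hand":-1,"delta_rot":[0,0,0]}])

```text
time: 14.25
ee_pos: [0.5019, -0.1345, 0.0447]
tool_rot: [0.328, 0.945, 0.001, -0.005]
contact_force: [-12.5, 9.5, 9.4]
finger_gap: 0.01
grasp_force: 7.5
```

The drawer is hard against its stop: the force rises with no motion. I'll back off, lift and check.

Call:
drive_tool(targets=[{"translation":[-0.02,0.016,0],"hand":-1,"delta_rot":[0,0,0]},{"translation":[-0.06,0.048,0],"hand":-1,"delta_rot":[0,0,0]},{"translation":[-0.08,0.063,0.05],"hand":-1,"delta_rot":[0,0,0]},{"translation":[-0.08,0.063,0.1],"hand":-1,"delta_rot":[0,0,0]},{"translation":[-0.08,0.063,0.12],"hand":-1,"delta_rot":[0,0,0]},{"translation":[-0.08,0.063,0.12],"hand":-1,"delta_rot":[0,0,0]},{"translation":[-0.08,0.063,0.12],"hand":-1,"delta_rot":[0,0,0]},{"translation":[-0.08,0.063,0.12],"hand":-1,"delta_rot":[0,0,0]}])

```text
time: 14.92
ee_pos: [0.4418, -0.0872, 0.1399]
tool_rot: [0.328, 0.945, -0.0, -0.0]
contact_force: [-0.6, -0.0, -0.6]
finger_gap: 0.005
grasp_force: 0.0
```

```bash
python3 - <<'E'
from fit import *
b=snap('scene','s8')['frame'][130:260,180:340]; where()
a=snap('top','t8')['frame'][130:258,210:350]
cv2.imwrite('pics/c8.png',np.hstack([cv2.resize(a,(400,366)),cv2.resize(b,(400,366))])[:,:,::-1])
E
```

```text
ee [ 0.44132654 -0.08705267  0.13918868] chest [-0.1819 -0.0015] 14.9667
```

View pics/c8.png

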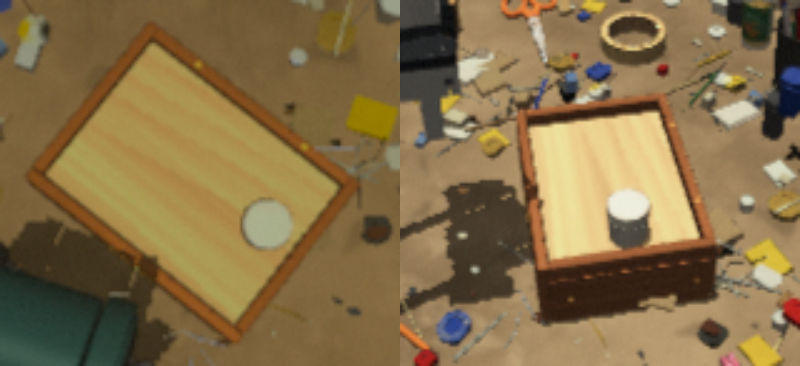

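The drawer is flush, the pot stands where it was and the tray is empty. Handing in.

```bash
python3 -c "
from station import ctrl
print(ctrl.hand_in())"
```

```text
the job is handed in; nothing more can be done
None
```

I swept all three nuts into the drawer and pushed it shut against its stop; the pot still stands in place, and the job is handed in at about 15 s with no verdict returned.

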